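# Set the length stop to its setting pin, slack taken up

## Robot

A 7-joint arm with a two-finger parallel gripper is mounted at the origin on the work surface. World frame = base frame: x ahead of the robot, y to its left, z up, the work surface at z = 0. Lengths are in m, angles in rad, forces in N, time in s.
With the tool pointing down it reaches from about 0.4 to 0.85 m from the base axis. Payload 6.9 kg.
Tool frame: the origin (TCP) lies midway between the tips of the shut fingers; the grasp point (between the pads) lies behind it (ctrl.pinch_z is the z of the grasp point in the tool frame, in m); z points along the fingers, y is the line along which they close (so a half turn about z gives the same grasp; the last joint's range is limited). The gripper opens to 85 mm and grips with 20 to 120 N. Pads are 22 mm wide; open, the fingers measure 114 mm over their backs; the gripper's body (76 mm by 85 mm) begins 54 mm behind the grasp point. The pads swing forward as they close: fully open they stand 13 mm farther back than shut.
Start: joints at [1.206, 0.507, -0.238, 1.5, 0.126, 1.149, -0.155], TCP at [0.283, -0.557, 0.231] pointing down, gripper open.
Joint ranges: [-3.08, 3.08], [-0.24, 2.05], [-1.43, 1.35], [0, 2.5], [-1.52, 4.66], [0.17, 1.96], [-2.89, 2.89]. Speed limits (rad/s): [2.39, 2.39, 3.14, 3.14, 3.14, 3.14, 3.14].

## Interface

Orientations are given as a unit quaternion [w, x, y, z].
In Python, from station import ctrl, get_state, vision, ticket, models gives the robot as it stands. Calls block until the motion is done:
- ctrl.movep(position, orientation): joint-space move of the TCP to a pose.
- ctrl.movel(position, frame=None, max_speed=0.15): straight line of the TCP; frame=None keeps the orientation; max_speed is the mean speed in m/s.
- ctrl.set_joints(angles): joint-space move.
- ctrl.ungrasp() and ctrl.close_gripper(force=None): open the fingers fully, or close them until they stop; force is the grip in N (None keeps the last).
- ctrl.pause(seconds).
- ctrl.ik(position, orientation): joint angles nearest the present ones, or None.
- get_state(): the state.
- vision.grab_frame(name): name is "side" or "top" or "wrist"; returns (picture, depth): 384x512x3 uint8, blue, green, red; 384x512 float32, m along the optical axis (not along the pixel's ray), 0 where there is no reading.
- vision.camera_info(name): a dict with "mtx" (3x3 intrinsics, pixels), "R" (3x3) and "t" (3): a world point X has camera coordinates R X + t; the wrist camera has in their place "hand_eye" (4x4, takes a point from camera to tool coordinates, whose origin is the TCP and whose axes are the flange's). Camera axes: x right, y down, z forward; pixel columns grow to the right and rows downward; lengths in m; the calibration is good to about 2 mm. The wrist camera is an equidistant fisheye: a pixel r from the principal point sees the ray r / f radians off the axis. A picture is of the moment at which its call begins: read the wrist's pose just before it. camera_info takes no time and is no camera call.
A pose or a line that the arm cannot do raises ctrl.Unreachable and nothing moves.
- ticket.close_job(): hands the job in; it is judged then, once.
Trained networks look in the newest picture that a camera, given by its name, has taken for a name from the list of things; names that differ only in an ending like _2 or _b are one class to them, and where a whole thing is asked for, a point or a joint stands for the part that bears it (a point fixed in the world has none). Each returns a list of dicts, best first, with "p" (0 to 1); they miss things now and then, are a little off and sometimes report something else, mostly with a low value. They report only what shows in the picture. A call takes as long as a camera call. They do not tell look-alikes from the thing itself.
- models.recognise(camera, target): "point" ([column, row] in pixels, amid what is visible of it).
- models.masks_of(camera, target): "mask" (384x512 bool, what is visible of it) and "point" ([column, row] in pixels, amid what is visible of it).
The state is a dict: "time": time; "qpos": joint angles; "qd": joint speeds; "tau": joint torques, N m; "tcp_pos": TCP position; "eef_rot": TCP orientation; "contact_force": force on the tool from outside, world axes, zero at the start; "wrist_torque": the same for the moment, N m; "width": finger opening in m; "gripper_force": force on a finger pad.
Only numpy, scipy, OpenCV 4.12 (cv2) and the standard library are available. Lean on these libraries where they do the work, as an engineer would, in place of code of your own. Each camera call takes 0.05 s, during which the arm holds its last target. There are 200 camera calls.

## Task

Draw the blue length stop to the left by its yellow handle until its arm is clear past the brass socket, and stand the red-capped steel pin fully home in the socket. Then bring the stop back to the right with the handle until its arm bears on the pin, distinctly but gently (about 9 N on the pin, never as much as 12.5 N), so that it is set from the left with all the slack between handle and stop taken up. Let go and leave it all so; leave the other two pins alone.

Things in the scene. Friction and masses are not known exactly. Their poses are not given: they have to be found in the camera images.
- rail: Aluminium slide rail fixed to the table, 100 (x) x 560 (y) x 30 mm high with red end plates, lying across in front of the robot. Origin: centre of its underside; its y axis runs along the rail to the robot's left, its x axis away from the robot.
- stop (a joint): Position of the blue stop along the rail's +y (left), m, 0 to 0.38; at 0 its centre is 190 mm right of the rail's centre. It slides with about 6 N of dry friction (plus 15 N per m/s) and stays where it is left. The stop is a block 90 (x) x 74 (y) mm on the rail, its top 54 mm above the table, with an arm towards the robot.
- stop_face (a point): Bearing point on the right-hand (-y) face of the stop's arm, 42 mm above the table, 79 mm to the robot's side of the rail's centre line, in line with the socket. The arm is a dark steel bar 16 mm wide (y) that reaches to 117 mm from the rail's centre line, 34 to 50 mm above the table, and passes over the socket.
- handle (a joint): Play of the yellow handle in the slot of the stop, m: -0.006 = handle against the right end of the slot (it then pushes the stop to the right), +0.006 = against the left end (it pushes the stop to the left). In between it slides loosely (about 1 N) and the stop does not move.
- handle_grip (a point): Grip point of the yellow handle, a block 22 (rail x) x 26 (rail y) mm standing on the stop from 55 to 107 mm above the table; the point is on its axis, 86 mm above the table. Pinch it from above across its 22 mm. Low steel cheeks at both ends of its slot (+y and -y of it) reach to 62 mm above the table.
- socket: Brass socket block 56 x 56 x 28 mm high, fixed to the table at the robot's side of the rail, aligned with it. Origin: centre of its underside. The hole in the middle of its top is 22 mm wide, 24 mm deep, with a 3 mm chamfer; a pin fully home has its foot 4 mm above the table. The pin has about 1 mm of looseness each way and yields that much before it bears firmly.
- pin: Setting pin to use: loose plain steel pin with a red cap (top 16 mm), 20 mm diameter, 76 mm tall, about 0.16 kg, standing upright. Origin: centre of its foot.
- pin_mid (a point): Middle of the red-capped pin, on its axis, 38 mm above its foot.
- fat_pin: Other pin, brass with a black cap, 28 mm diameter, 76 mm tall, standing; does not fit and is to be left alone. Origin: centre of its foot.
- short_pin: Other pin, black with a blue cap, 20 mm diameter, 50 mm tall, standing; to be left alone. Origin: centre of its foot.
Mind the look-alikes: they are no part of the job. What is shaped like the socket but purple or turquoise is not meant.

How it is judged:
By the outcome, as a careful person would: the job done as asked, in the order asked, and still so for the second after the job is handed in, with the robot touching nothing.
It also fails if it takes over 72 s, if anything falls off the work surface, if the arm or the gripper's body presses on something with over 40 N, if the wrist force passes 120 N, or if a joint passes its speed limit or range.

## Working session

There is one attempt and no reset: what is moved stays moved. The work goes in short steps, each a Python script; the robot and the scene stay as the last script left them, time stands still between calls to the robot, and variables do not carry over. Pictures are saved under pics/ and viewed, at most 10 in all, crops included, and the job is handed in when it is done.

```bash
ls; mkdir -p pics
python3 - <<'E'
from station import ctrl,get_state,vision,models
import cv2,numpy as np
s=get_state();print(s,ctrl.pinch_z)
ims=[]
for c in("side","top"):
    im,d=vision.grab_frame(c);ims.append(im)
    ci=vision.camera_info(c);K=ci["mtx"];print(c,K.tolist(),np.round(ci["R"],3).tolist(),ci["t"])
    for t in("rail","stop","handle","handle_grip","stop_face","socket","pin","pin_mid","fat_pin","short_pin"):
        for r in models.recognise(c,t)[:3]:
            u,v=np.array(r["point"]).astype(int);z=d[v,u]
            X=np.array(ci["R"]).T@(z*np.linalg.inv(K)@[u,v,1]-ci["t"])
            print(c,t,round(r["p"],2),u,v,np.round(X,3))
cv2.imwrite("pics/a.png",ims[0]);cv2.imwrite("pics/b.png",ims[1])
E
```

```text
pics
{'time': 0.0, 'qpos': array([ 1.20550717,  0.50834984, -0.23753231,  1.50113704,  0.12571461,
        1.14893585, -0.15479613]), 'qd': array([-0.00074166, -0.00243   ,  0.00073352, -0.00039253, -0.00021643,
       -0.0002513 , -0.00254718]), 'tau': array([ 6.60302635e-05, -6.20594072e+01, -2.18645856e+00, -2.49649966e+01,
        1.27313042e-02,  1.19979051e-02, -3.24262908e-05]), 'tcp_pos': array([ 0.28318681, -0.55658195,  0.23042105]), 'eef_rot': array([-8.87718084e-04,  9.72417987e-01,  2.33243251e-01, -2.37562720e-04]), 'contact_force': array([ 0.64616071,  0.14446269, -0.5559165 ]), 'wrist_torque': array([0.03780937, 0.01985191, 0.01893401]), 'gripper_force': 0.0, 'width': 0.08553775825561412} -0.0187
side [[364.39783684152343, 0.0, 253.4862271630513], [0.0, 364.39783684152343, 190.29239997173283], [0.0, 0.0, 1.0]] [[-0.862, -0.507, 0.023], [-0.302, 0.476, -0.826], [0.408, -0.719, -0.563]] [0.43891006 0.25205736 0.48165213]
side rail 0.92 175 241 [0.618 0.094 0.024]
side stop 0.62 251 171 [ 0.603 -0.145  0.053]
side stop 0.43 248 153 [ 0.618 -0.158  0.087]
side handle 0.66
[... 515 characters left out ...]
987, 0.008, -0.159], [0.159, -0.007, -0.987]] [-0.02322959  0.50879902  0.97104464]
top rail 0.6 258 138 [ 0.63  -0.026  0.021]
top stop 0.82 321 135 [ 0.621 -0.161  0.073]
top handle 0.64 330 131 [ 0.62  -0.175  0.105]
top handle_grip 0.65 328 128 [ 0.626 -0.17   0.109]
top stop_face 0.61 320 138 [ 0.619 -0.16   0.058]
top stop_face 0.4 360 220 [ 0.438 -0.236  0.076]
top socket 0.84 207 257 [0.366 0.088 0.005]
top socket 0.82 263 170 [ 0.56  -0.037  0.003]
top socket 0.7 327 129 [ 0.625 -0.169  0.106]
top pin_mid 0.23 262 169 [ 0.562 -0.035  0.006]
top fat_pin 0.52 300 228 [ 0.422 -0.111  0.077]
top short_pin 0.69 166 223 [0.438 0.17  0.051]
top short_pin 0.63 323 136 [ 0.619 -0.165  0.072]
```

```bash
python3 -c "
import cv2
for n in 'ab': cv2.imwrite(f'pics/{n}2.png',cv2.resize(cv2.imread(f'pics/{n}.png'),(800,600),interpolation=2))"
```

```text
(no output)
```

View pics/a2.png

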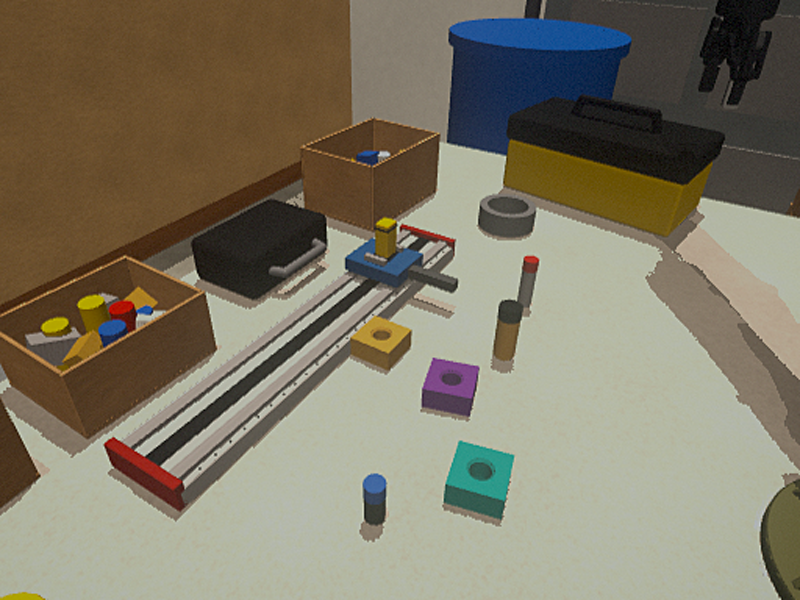

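View pics/b2.png

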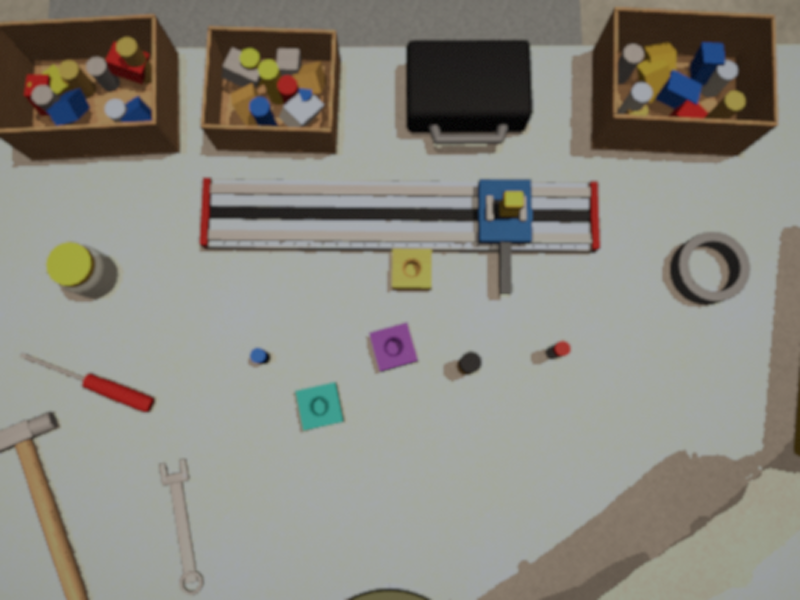

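The side view shows the stop at the right end of the rail, with the handle at about (385,238) in the 800 px picture. The brass socket is at (381,340), the red-capped pin at (530,280), the black-capped brass pin at (508,330) and the short pin at (374,500). In the top view the socket is at (412,270), the handle at (513,202) and the red pin at (562,349). Next I measure the top faces from both views.

```bash
cat > h.py <<'E'
from station import ctrl,get_state,vision,models,ticket
import cv2,numpy as np
from scipy.ndimage import label
def cloud(c):
    im,d=vision.grab_frame(c);ci=vision.camera_info(c)
    v,u=np.mgrid[:384,:512]
    P=(np.stack([u,v,np.ones_like(u)],-1)@np.linalg.inv(ci["mtx"]).T)*d[...,None]
    return cv2.cvtColor(im,cv2.COLOR_BGR2HSV),(P-ci["t"])@np.array(ci["R"]),d>0
HUE=dict(red=lambda h:(h<8)|(h>172),yel=lambda h:(h>14)&(h<36),blue=lambda h:(h>98)&(h<125))
def pts(c,col,near,r,zr,smin=110):
    hsv,X,ok=c
    m=ok&HUE[col](hsv[...,0].astype(int))&(hsv[...,1]>smin)&(hsv[...,2]>40)&(np.hypot(X[...,0]-near[0],X[...,1]-near[1])<r)&(X[...,2]>zr[0])&(X[...,2]<zr[1])
    return X[m]
def topface(c,col,near,r,zr,tol=.005,smin=110):
    p=pts(c,col,near,r,zr,smin)
    if len(p)<4:return None
    zt=np.percentile(p[:,2],90);q=p[abs(p[:,2]-zt)<tol]
    (cx,cy),(w,h),a=cv2.minAreaRect((q[:,:2]*1000).astype(np.float32))
    return len(q),np.round(np.r_[q.mean(0),cx/1000,cy/1000],4),np.round([w,h,a],1)
E
python3 - <<'E'
from h import *
for n in("top","side"):
    c=cloud(n)
    print(n,"pin",topface(c,"red",(.435,-.23),.04,(.05,.1)))
    print(n,"handle",topface(c,"yel",(.622,-.165),.04,(.07,.13)))
    print(n,"socket",topface(c,"yel",(.55,-.03),.05,(.015,.04),smin=80))
    print(n,"stop",topface(c,"blue",(.622,-.155),.07,(.04,.065)))
    for y in(-.3,.26): print(n,"end",topface(c,"red",(.62,y),.1,(.015,.045),.01))
print(get_state()["time"])
E
```

```text
top pin (61, array([ 0.4324, -0.2344,  0.0774,  0.4319, -0.2352]), array([16.8, 16.9,  0.3]))
top handle (101, array([ 0.6284, -0.1718,  0.1072,  0.6281, -0.172 ]), array([23.5, 19.6, 89.1]))
top socket (502, array([ 0.5523, -0.0368,  0.0288,  0.5527, -0.0377]), array([55.4, 54.7, 89.3]))
top stop (715, array([ 0.6223, -0.1656,  0.0548,  0.627 , -0.1688]), array([72.6, 86.4, 88.1]))
top end (204, array([ 0.6246, -0.2978,  0.034 ,  0.6263, -0.2979]), array([97.3, 10.9,  0.1]))
top end (205, array([0.6341, 0.2556, 0.0336, 0.6356, 0.2555]), array([12.1, 96.4, 89.1]))
side pin (50, array([ 0.433 , -0.2311,  0.0762,  0.4333, -0.2323]), array([19.5, 19.4, 60.1]))
side handle (74, array([ 0.6277, -0.1674,  0.1054,  0.6298, -0.1698]), array([22.7, 26.1,  3.4]))
side socket (510, array([ 0.5524, -0.0331,  0.0278,  0.5548, -0.0356]), array([58.4, 60.5, 89.3]))
side stop (389, array([ 0.6236, -0.1596,  0.0542,  0.63  , -0.1661]), array([74.4, 89.5, 88.7]))
side end (140, array([ 0.6234, -0.2943,  0.0324,  0.6274, -0.297 ]), array([ 15.7, 100.1,  88.6]))
side end (584, array([0.6331, 0.26  , 0.0326, 0.6373, 0.257 ]), array([ 16.3, 100.5,  89. ]))
1.2
```

Both views agree to about 3 mm, and the heights check out: pin 76–77 mm, handle 105–107, socket 28–29. The socket also sits 79 mm from the rail line as it should. Next: grasp the handle.

```bash
cat >> h.py <<'E'
TH=-0.0165
EX=np.array([1,TH,0]);EY=np.array([-TH,1,0])
a=np.pi/4+TH/2
Q=np.array([0,np.cos(a),np.sin(a),0])
SOCK=np.array([.5532,-.0363,0]);PIN=np.array([.4325,-.2332,0]);HAN=np.array([.6288,-.1708,0])
Z=lambda p,z:np.array([p[0],p[1],z])
def st(m=""):
    s=get_state();print(m,round(s["time"],2),np.round(s["tcp_pos"],4),"F",np.round(s["contact_force"],1),"w",round(s["width"],4),"g",round(s["gripper_force"],1));return s
E
python3 - <<'E'
from h import *
for p in(Z(HAN,.17),Z(HAN,.067),HAN+.27*EY+[0,0,.067],Z(PIN,.15),Z(PIN,.03),Z(SOCK,.16)): print(np.round(ctrl.ik(p,Q),2))
ctrl.movep(Z(HAN,.16),Q);st("above")
w,_=vision.grab_frame("wrist");cv2.imwrite("pics/c.png",w)
E
```

```text
[ 0.54  0.64 -0.56  1.51  0.36  1.1  -0.1 ]
[ 0.5   0.73 -0.47  1.62  0.41  0.89 -0.14]
[ 0.17  0.75 -0.63  1.65  0.53  0.92 -0.68]
[ 0.84  0.43 -0.56  1.96  0.3   0.84  0.1 ]
[ 0.73  0.6  -0.42  2.08  0.46  0.55 -0.05]
[ 0.47  0.53 -0.7   1.79  0.41  0.97 -0.41]
above 3.09 [ 0.6283 -0.1729  0.1601] F [ 0.5 -0.8  0.2] w 0.0854 g 0.0
```

View pics/c.png

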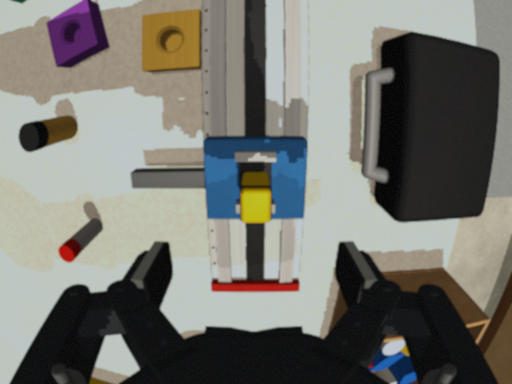

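The wrist view shows the handle at (256,198), centred between the fingers (columns 155 and 355), with the socket at (172,40). The grasp is lined up.

Run:
```python
from h import *
ctrl.movel(Z(HAN,.069),max_speed=.1);st("down")
ctrl.close_gripper(30);st("closed")
p=get_state()["tcp_pos"]
ctrl.movel(Z(HAN,.069)+.27*EY,max_speed=.12);st("left")
c=cloud("top");print("stop",topface(c,"blue",(.63,.1),.09,(.04,.065)),"han",topface(c,"yel",(.63,.1),.06,(.07,.13)))
```

```text
down 4.2 [ 0.6293 -0.1708  0.0697] F [0.1 0.1 0.8] w 0.0856 g 0.0
closed 4.79 [ 0.6297 -0.1708  0.0694] F [ 2.3 -0.5  0.2] w 0.0216 g 34.8
left 7.19 [0.6343 0.0969 0.0694] F [ 5.8 -5.9  2.2] w 0.0215 g 35.1
stop None han None
```

Run:
```python
from h import *
ctrl.ungrasp();st("open")
p=get_state()["tcp_pos"];ctrl.movel(Z(p,.17),max_speed=.2)
ctrl.movep(Z(PIN,.14),Q);st("above pin")
c=cloud("top");print("stop",topface(c,"blue",(.63,.1),.09,(.04,.065)),"han",topface(c,"yel",(.63,.1),.06,(.07,.13)))
print("socket",topface(c,"yel",(.55,-.03),.05,(.015,.04),smin=80))
c=cloud("side");print("han",topface(c,"yel",(.63,.1),.06,(.07,.13)),"pin",topface(c,"red",(.435,-.23),.04,(.05,.1)))
w,_=vision.grab_frame("wrist");cv2.imwrite("pics/d.png",w)
```

```text
open 7.88 [0.6332 0.0993 0.069 ] F [ 0.1 -0.4 -0.2] w 0.0851 g 0.0
above pin 9.99 [ 0.4336 -0.2323  0.1401] F [0.3 0.5 0.1] w 0.0853 g 0.0
stop (724, array([0.6274, 0.0872, 0.0545, 0.6329, 0.0881]), array([72. , 86.5, 89.7])) han (107, array([0.6325, 0.0945, 0.1064, 0.6322, 0.0939]), array([18.7, 25.3,  0.1]))
socket (484, array([ 0.5522, -0.0363,  0.0288,  0.5526, -0.0375]), array([55.3, 55.1, 88.7]))
han (147, array([0.6323, 0.0991, 0.1058, 0.6338, 0.0978]), array([25.8, 22.4, 88.2])) pin (50, array([ 0.4325, -0.2307,  0.0762,  0.4334, -0.2319]), array([19.4, 19.7, 11.3]))
```

View pics/d.png

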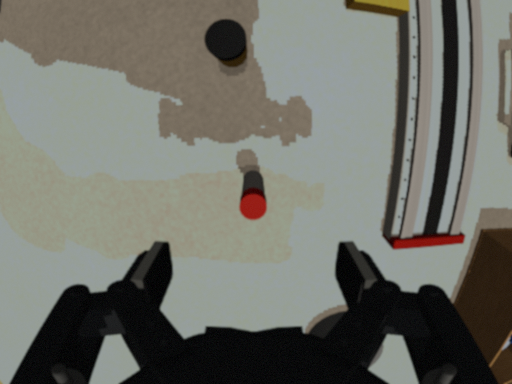

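The wrist view shows the red cap at (253,206), centred between the fingers, and the black-capped pin clear of them at (225,40). I check the along-pad offset with the hand-eye calibration, then grasp.

```bash
cat >> h.py <<'E'
from scipy.spatial.transform import Rotation
def wray(uv,z,s):
    ci=vision.camera_info("wrist");K=np.array(ci["mtx"]);T=np.array(ci["hand_eye"])
    d=(np.array(uv)-[K[0,2],K[1,2]])/[K[0,0],K[1,1]];r=np.hypot(*d)
    v=np.r_[np.sin(r)*d/max(r,1e-9),np.cos(r)]
    q=s["eef_rot"];R=Rotation.from_quat([q[1],q[2],q[3],q[0]]).as_matrix()
    o=R@T[:3,3]+s["tcp_pos"];v=R@T[:3,:3]@v
    return o+v*(z-o[2])/v[2]
E
python3 - <<'E'
from h import *
s=get_state();w,_=vision.grab_frame("wrist");hs=cv2.cvtColor(w,cv2.COLOR_BGR2HSV)
m=HUE["red"](hs[...,0].astype(int))&(hs[...,1]>120)&(hs[...,2]>60);m[:, :200]=0;m[:,310:]=0
v,u=np.nonzero(m);print(len(u),u.mean(),v.mean())
print("pin wrist",wray((u.mean(),v.mean()),.074,s))
E
```

```text
584 252.96917808219177 205.3904109589041
pin wrist [ 0.43345189 -0.2342751   0.074     ]
```

Run:
```python
from h import *
P=np.array([.433,-.2337,0])
ctrl.movel(Z(P,.033),max_speed=.12);st("down")
ctrl.close_gripper(50);st("closed")
ctrl.movel(Z(P,.15),max_speed=.15);st("up")
ctrl.movep(Z(SOCK,.15),Q);ctrl.pause(.2);s=st("above")
w,d=vision.grab_frame("wrist");cv2.imwrite("pics/e.png",w)
hs=cv2.cvtColor(w,cv2.COLOR_BGR2HSV);m=HUE["yel"](hs[...,0].astype(int))&(hs[...,1]>80)
r=models.masks_of("wrist","socket")
for k in r[:3]:print(k["p"],k["point"],k["mask"].sum(),wray(k["point"],.028,s))
r=models.masks_of("wrist","pin")
for k in r[:3]:print("pin",k["p"],k["point"])
```

```text
down 11.23 [ 0.4334 -0.2338  0.0335] F [-0.2  0.1  0.4] w 0.0852 g 0.0
closed 11.85 [ 0.4332 -0.2338  0.0333] F [-0.4  0.1  5.6] w 0.0189 g 48.6
up 12.78 [ 0.4323 -0.2336  0.1492] F [-0.2  0.  -1.7] w 0.0188 g 48.8
above 13.9 [ 0.5527 -0.0384  0.1499] F [ 0.  -0.5 -2.5] w 0.0185 g 48.8
0.94 [252.0, 175.1] 3767 [ 0.55160772 -0.03220235  0.028     ]
0.87 [141.2, 154.6] 3611 [ 0.44653041 -0.0093508   0.028     ]
0.58 [68.4, 61.6] 3053 [0.37087026 0.09108042 0.028     ]
pin 0.95 [253.6, 266.4]
```

View pics/e.png

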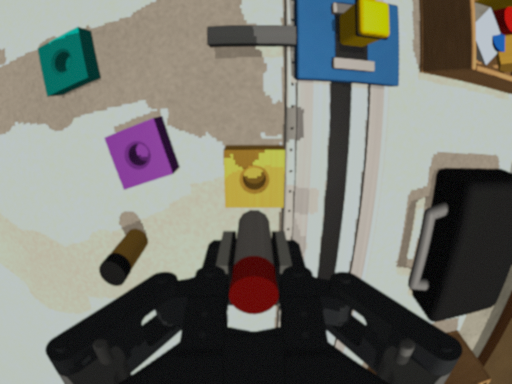

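The pin is upright in the grip, cap at (254,285). The socket hole is at about (255,179), and the stop arm is well to the left at (250,35). I insert in small steps and watch the force.

Run:
```python
from h import *
s=get_state();print(wray((255,179),.027,s))
T=np.array([.5530,-.0365,0])
ctrl.movel(Z(T,.068),max_speed=.12);ctrl.pause(.15);s=st("hover")
e=T[:2]-s["tcp_pos"][:2];print(e)
off=np.r_[e,0]
for z in(.062,.058,.054,.050,.046,.042,.039,.0375):
    ctrl.movel(Z(T+off,z),max_speed=.03);s=st(z)
    f=s["contact_force"]
    if f[2]>12 or np.hypot(f[0],f[1])>12:break
```

```text
[ 0.55470648 -0.03527071  0.027     ]
hover 15.03 [ 0.5536 -0.0365  0.0688] F [ 0.   0.2 -1.7] w 0.0189 g 48.8
[-5.66341026e-04 -2.25583481e-05]
0.062 15.38 [ 0.5522 -0.0365  0.0618] F [-0.4 -0.1 -0.8] w 0.0188 g 48.8
0.058 15.67 [ 0.5524 -0.0364  0.0578] F [ 0.4  0.5 -1.6] w 0.0187 g 48.8
0.054 15.95 [ 0.5524 -0.0364  0.0538] F [ 0.9 -0.4 -2.1] w 0.0187 g 48.8
0.05 16.23 [ 0.5524 -0.0364  0.0498] F [ 0.4  0.1 -1.7] w 0.0189 g 48.8
0.046 16.52 [ 0.5524 -0.0364  0.0458] F [ 0.8  0.9 -1.7] w 0.0188 g 48.9
0.042 16.8 [ 0.5524 -0.0364  0.0418] F [ 1.2  0.3 -2.1] w 0.0189 g 48.9
0.039 17.05 [ 0.5524 -0.0365  0.0388] F [ 1.   1.3 -1.9] w 0.019 g 48.9
0.0375 17.3 [ 0.5525 -0.0365  0.0374] F [ 1.   0.6 -2.6] w 0.019 g 48.9
```

Run:
```python
from h import *
T=np.array([.5525,-.0365,0])
for z in(.0365,.0357,.035):
    ctrl.movel(Z(T,z),max_speed=.03);s=st(z)
    if s["contact_force"][2]>3:break
ctrl.ungrasp();st("open")
ctrl.movel(Z(T,.15),max_speed=.15);st("up")
ctrl.movep(np.r_[.6322,.0965,.16],Q);st("above handle")
for n in("top","side"):
    c=cloud(n);print(n,"pin",topface(c,"red",(.553,-.036),.04,(.05,.13)),"han",topface(c,"yel",(.63,.1),.06,(.07,.13)),"stop",topface(c,"blue",(.63,.1),.09,(.04,.065)))
s=get_state();w,_=vision.grab_frame("wrist");cv2.imwrite("pics/f.png",w)
```

```text
0.0365 17.55 [ 0.5526 -0.0364  0.0373] F [-1.1  0.9  6. ] w 0.0186 g 49.7
open 18.21 [ 0.5524 -0.0365  0.0364] F [0.4 0.6 0.2] w 0.0853 g 0.0
up 19.12 [ 0.5519 -0.0367  0.1493] F [-0.3  0.7 -0.2] w 0.0857 g 0.0
above handle 19.78 [0.6317 0.0969 0.1586] F [ 0.6 -0.8  0.6] w 0.0853 g 0.0
top pin None han None stop None
side pin (77, array([ 0.5519, -0.0341,  0.0798,  0.5526, -0.0355]), array([20.4, 19.9, 72.6])) han (145, array([0.6326, 0.099 , 0.1057, 0.634 , 0.0972]), array([21.1, 25.9,  0.3])) stop (721, array([0.6222, 0.1   , 0.0541, 0.6341, 0.0915]), array([73.8, 90. , 89.7]))
```

View pics/f.png

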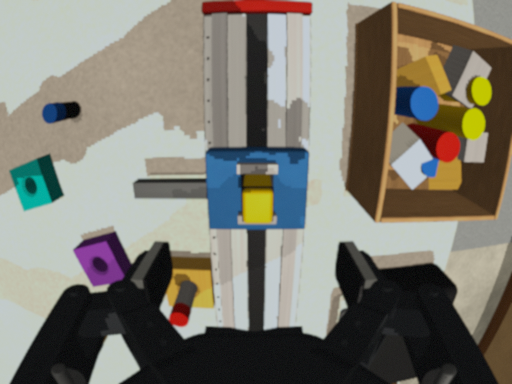

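The red cap shows at (180,315) over the brass socket, and its top measures 79.8 mm, so the pin is home. The handle is centred between the fingers at (257,207). I take the handle and bring the stop most of the way right, logging forces.

```bash
cat >> h.py <<'E'
def fy(n=8,dt=.02):
    v=[]
    for _ in range(n): v.append(get_state()["contact_force"]);ctrl.pause(dt)
    return np.round(np.mean(v,0),2)
H0=np.array([.6327,.0965,.069])
E
python3 - <<'E'
from h import *
print("free",fy())
ctrl.movel(H0,max_speed=.1);ctrl.close_gripper(30);st("closed");print(fy())
for dd in(.004,.008,.011,.014,.03,.06,.09,.093,.096):
    ctrl.movel(H0-dd*EY,max_speed=.08 if dd in(.03,.06,.09) else .015);s=get_state();print(dd,fy(5),round(s["time"],2),np.round(s["tcp_pos"],4))
c=cloud("side");print("stop",topface(c,"blue",(.63,0),.09,(.04,.065)))
E
```

```text
free [0.3  0.26 0.27]
closed 21.72 [0.6344 0.0964 0.0696] F [ 5.6 -0.6  0.6] w 0.0219 g 36.6
[ 4.99 -0.32 -0.04]
0.004 [ 5.65 -0.62  0.34] 22.27 [0.6343 0.0923 0.0696]
0.008 [ 5.75 -0.8  -0.  ] 22.77 [0.6342 0.0883 0.0696]
0.011 [ 5.85 -0.55 -0.02] 23.2 [0.6342 0.0854 0.0696]
0.014 [ 6.08  3.04 -1.33] 23.63 [0.6341 0.0839 0.0696]
0.03 [ 5.48  1.15 -0.44] 24.07 [0.6339 0.0671 0.0696]
0.06 [5.89 0.48 0.02] 24.68 [0.6334 0.0369 0.0696]
0.09 [ 5.49  0.75 -0.38] 25.28 [0.6328 0.0069 0.0696]
0.093 [ 5.93  4.19 -1.  ] 25.72 [0.6328 0.0058 0.0696]
0.096 [ 5.45  5.13 -1.26] 26.15 [0.6327 0.0031 0.0696]
stop (546, array([0.6248, 0.0184, 0.0541, 0.6321, 0.0097]), array([75.6, 88.3, 88.2]))
```

```bash
cat >> h.py <<'E'
def step(dd,v=.01,n=6):
    ctrl.movel(H0-dd*EY,max_speed=v);f=fy(n,.01);s=get_state()
    lag=(s["tcp_pos"]-(H0-dd*EY))[1]*1000
    print(round(dd,5),f,"y",round(s["tcp_pos"][1],5),"lag",round(lag,2),round(s["time"],2));return f[1],lag
E
python3 - <<'E'
from h import *
for dd in(.099,.102,.105,.108,.111,.113,.1145): 
    f,l=step(dd)
    if f>8.5:break
E
```

```text
0.099 [ 5.61  5.43 -1.28] y 0.00023 lag 2.73 26.78
0.102 [ 5.6   5.43 -1.2 ] y -0.00277 lag 2.73 27.28
0.105 [ 5.66  5.35 -1.08] y -0.00573 lag 2.77 27.78
0.108 [ 5.61  5.42 -1.69] y -0.00874 lag 2.76 28.28
0.111 [ 5.69  5.05 -1.44] y -0.01176 lag 2.74 28.78
0.113 [ 5.32  4.95 -1.12] y -0.01371 lag 2.79 29.18
0.1145 [ 5.55  5.06 -0.98] y -0.01519 lag 2.81 29.53
```

Run:
```python
from h import *
dd=.1145
for i in range(26):
    dd+=.0008
    f,l=step(dd,.008,5)
    if f>9.5:break
```

```text
0.1153 [ 5.53  5.71 -1.23] y -0.01589 lag 2.91 29.82
0.1161 [ 5.58  5.51 -1.76] y -0.01667 lag 2.93 30.12
0.1169 [ 5.33  6.   -1.24] y -0.01752 lag 2.88 30.41
0.1177 [ 5.36  5.32 -1.49] y -0.01827 lag 2.93 30.7
0.1185 [ 5.51  5.82 -1.12] y -0.01909 lag 2.91 30.99
0.1193 [ 5.13  5.79 -1.14] y -0.01988 lag 2.92 31.28
0.1201 [ 5.55  5.94 -1.11] y -0.0207 lag 2.9 31.57
0.1209 [ 5.7   6.08 -1.26] y -0.02145 lag 2.95 31.87
0.1217 [ 5.42  5.14 -1.29] y -0.0223 lag 2.9 32.16
0.1225 [ 5.32  5.51 -0.83] y -0.02305 lag 2.95 32.45
0.1233 [ 4.98  5.66 -1.29] y -0.02389 lag 2.91 32.74
0.1241 [ 5.51  5.57 -1.05] y -0.02468 lag 2.92 33.03
0.1249 [ 5.09  5.27 -1.45] y -0.02543 lag 2.97 33.33
0.1257 [ 5.65  5.61 -1.02] y -0.02626 lag 2.94 33.62
0.1265 [ 5.31  6.62 -1.42] y -0.0267 lag 3.3 33.91
0.1273 [ 5.13  7.3  -1.47] y -0.02688 lag 3.92 34.2
0.1281 [ 5.15  8.96 -1.92] y -0.02694 lag 4.66 34.49
0.1289 [ 5.58 10.34 -1.99] y -0.02707 lag 5.33 34.78
```

Run:
```python
from h import *
dd=.1289
for i in range(7):
    dd+=.0005 if i<3 else .00025
    f,l=step(dd,.006,12)
    if f>14.2 or l>7.4:break
c=cloud("side");print("pin",topface(c,"red",(.553,-.036),.04,(.05,.13)))
im,_=vision.grab_frame("side");cv2.imwrite("pics/g.png",cv2.resize(im[110:260,170:370],(800,600)))
```

```text
0.1294 [ 5.46 11.5  -2.25] y -0.02711 lag 5.79 35.13
0.1299 [ 5.49 12.4  -2.48] y -0.02713 lag 6.27 35.48
0.1304 [ 5.6  12.96 -2.64] y -0.02723 lag 6.67 35.83
0.13065 [ 5.26 13.56 -2.75] y -0.02726 lag 6.89 36.18
0.1309 [ 5.75 14.22 -2.72] y -0.02729 lag 7.11 36.53
pin (77, array([ 0.5513, -0.0361,  0.0801,  0.5522, -0.0376]), array([18.9, 21.3, 31.5]))
```

View pics/g.png

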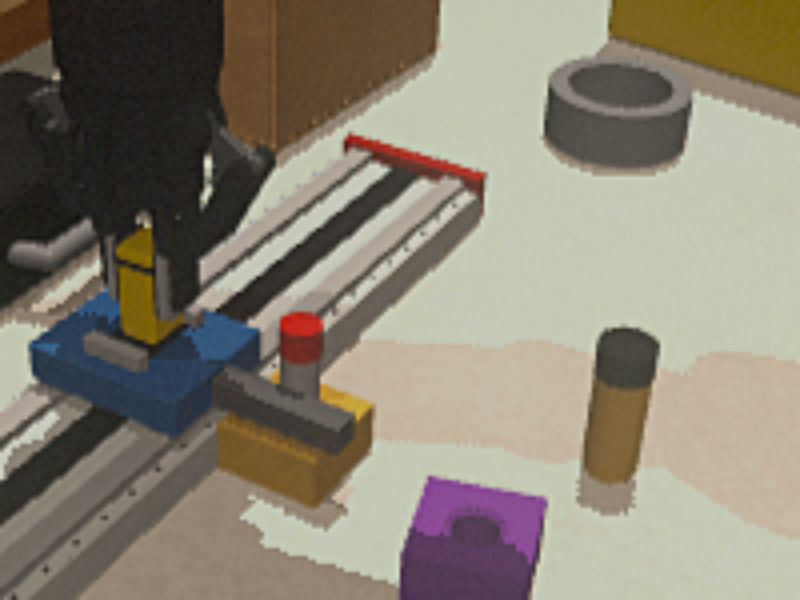

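The arm at (285,405) bears on the standing pin at (300,350), and the handle is at the right end of its slot. The load on the pin is about 8.5 N, so I add a touch more, let go and retreat.

Run:
```python
from h import *
step(.13115,.006,12)
ctrl.ungrasp();s=st("open")
p=s["tcp_pos"];ctrl.movel(Z(p,.20),max_speed=.12)
ctrl.movel(np.r_[.50,-.25,.25],max_speed=.25);ctrl.pause(.3);st("away")
for n in("top","side"):
    c=cloud(n);print(n,"pin",topface(c,"red",(.553,-.036),.04,(.05,.13)),"han",topface(c,"yel",(.63,-.02),.06,(.07,.13)),"stop",topface(c,"blue",(.63,-.02),.09,(.04,.065)))
im,_=vision.grab_frame("side");cv2.imwrite("pics/i.png",cv2.resize(im[110:260,170:370],(800,600)))
```

```text
0.13115 [ 5.51 14.68 -2.57] y -0.02734 lag 7.31 36.98
open 37.62 [ 0.6305 -0.0349  0.069 ] F [ 0.1  0.4 -0.2] w 0.0857 g 0.0
away 40.34 [ 0.5004 -0.2492  0.2498] F [-0.4 -0.3  0.3] w 0.085 g 0.0
top pin (57, array([ 0.5511, -0.0393,  0.0804,  0.5509, -0.0391]), array([14.7, 17.4, 89.7])) han (101, array([ 0.6315, -0.0281,  0.1068,  0.631 , -0.0282]), array([24.2, 19.7, 87.2])) stop (733, array([ 0.6247, -0.0215,  0.0547,  0.6302, -0.0229]), array([72. , 86.9, 89.5]))
side pin (76, array([ 0.5514, -0.0359,  0.0801,  0.5522, -0.0377]), array([18.9, 22.8, 32.2])) han (102, array([ 0.6303, -0.0238,  0.1057,  0.6317, -0.0257]), array([26.3, 21.3, 89.1])) stop (586, array([ 0.6253, -0.013 ,  0.0541,  0.6319, -0.0196]), array([89.5, 72.5,  0.5]))
```

View pics/i.png

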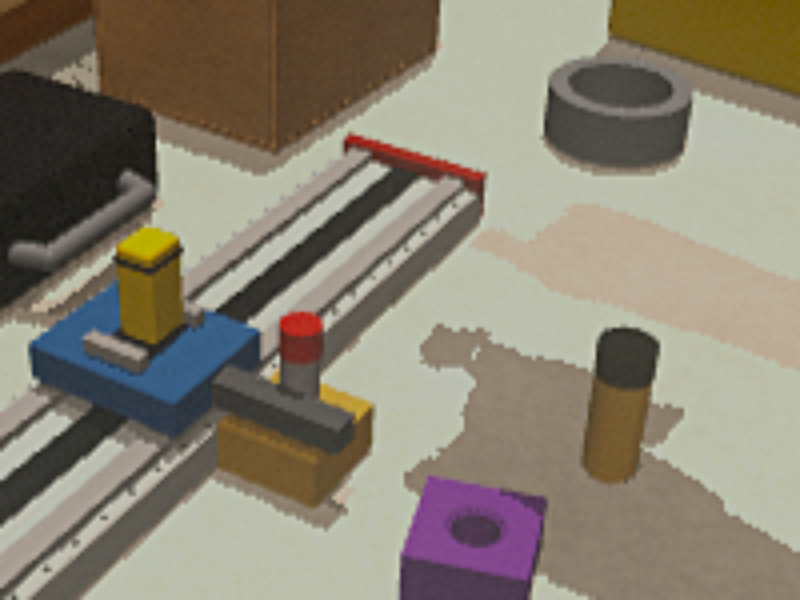

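The stop arm at (285,405) still bears on the pin at (300,350), and the pin is home with its top at 80 mm. The handle sits about 6 mm right of the stop's centre, so the slack is taken up, and the robot is clear of everything.

```bash
python3 -c "
from station import ticket
print(ticket.close_job())"
```

```text
the job is handed in; nothing more can be done
None
```

The job is handed in (no verdict came back): the red-capped pin is fully home in the brass socket, and the stop was brought back from the left to bear on it at about 9 N, slack taken up (after letting go, position was rechecked but not force), with the other two pins left alone, in about 41 s.

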